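# Take the worn sweep blade out of a pellet feeder held by a left-hand nut

### The job

The worn sweep blade of the pellet feeder has to come out. Its big yellow hand nut has a left-hand thread: back it off by at least one full turn clockwise (seen from above) with the blade still in its seat, then draw the blade straight out from under it and lay it flat in the blue tray without dropping it. Do not bump the level sensor on the feeder's plate, and leave everything else on the bench, the new blade included, where it is.

Things in the scene. Friction and masses are not known exactly. Their poses are not given: they have to be found in the camera images.
- nut_center (a point): Centre of the yellow two-armed hand nut: on its upright axis, half-way up its arms. The arms run along this frame's +x and -x, each reaching 56 mm from the axis, 14 mm thick (18 mm at the rounded ends), 20 mm high. The central boss (radius 16 mm) stands 3 mm above the arms, the stud end up to 13 mm. Below the arms 17 mm of height is free over a brass washer (radius 20 mm).
- nut (a joint): Turn of the nut in rad from fully tight (0), growing clockwise seen from above, which loosens it (left-hand thread); captive, stops at 7.8. It resists with about 0.22 N m and stays where it is left. Nut and washer rise 7 mm per full turn; the washer must rise more than 5 mm before the blade's lips can pass under it. The worm gear keeps the rotor from turning along.
- blade_fin (a point): Centre of the upright fin of the worn blade (dark steel, copper-brown fin; about 0.34 kg), the place to take hold of it: 50 mm long along this frame's x, 10 mm thick along y, 45 mm high along z. The blade's underside is 28.5 mm below this point. At the start the nut's axis is 97 mm inward (-x) of it. Drawn outward along +x by 50 mm or more the blade is clear of the washer and can be lifted.
- blade: The worn blade: origin on its underside where the stud axis is at the start, x outward along the shank, z up. Flat shank 40 mm wide, 6 mm thick, from 28 mm inward to 125 mm outward of the origin. Its inner end is a fork, open inward, round the 12 mm stud; the fork's ends turn up into lips 5 mm high that catch behind the washer while the nut is tight.
- blade_middle (a point): Middle of the worn blade's 153 mm long shank, half-way up its thickness; 48.5 mm inward (-x) of the fin's centre and 25.5 mm below it.
- rotor: Rotor (fixed): origin on the nut's axis at the top of the feeder's round flange plate (60 mm above the bench, radius 140 mm); x points outward along the blade's channel. The blade lies on its carrier arm, 10 mm above the plate, between ribs 6 mm high with 2 mm play either side near the axis. From under the plate a motor (radius 27 mm, top 63 mm above the bench) sticks out to 162 mm from the axis.
- sensor_top (a point): Top centre of the level sensor's head, an upright rod of 15 mm radius hung 97 mm from the nut's axis on a bracket that stands on the plate's edge just outside it. The head reaches from 130 to 210 mm above the bench, over the blade's sweep. Not to be bumped; its place round the plate varies.
- sensor: The level sensor with its bracket: origin on the nut's axis at the top of the flange plate; the bracket's foot (134 mm) and the head (97 mm) lie along its +x.
- tray_floor (a point): Middle of the inner floor of the blue tray for worn parts (fixed): outside 250 mm along this frame's x, 150 mm along y; inside 242 by 142 mm; walls 4 mm thick, rim 29 mm above this floor, floor 5 mm above the bench.
- new_blade: New blade, same shape as the worn one but bright all over, lying on the bench; its origin and axes lie as on the worn one. Leave it alone.
- spray: Grey spray can, radius 29 mm, 190 mm high, standing. Leave it alone.
- jar: Amber jar, radius 34 mm, 100 mm high, standing. Leave it alone.
- grease: Grease tin, radius 36 mm, 65 mm high, standing. Leave it alone.
- wrench: Wrench 190 mm long, lying. Leave it alone.
- brush: Brush 180 mm long, lying. Leave it alone.
- bearing: Steel bearing ring, radius 42 mm, 18 mm high, lying. Leave it alone.
Things that resemble listed ones, but are neither listed nor needed, are in the scene too. What is shaped like the blade but red is not meant.

How it is judged:
By the outcome, as a careful person would: the job done as asked, in the order asked, and still so for the second after the job is handed in, with the robot touching nothing.
It also fails if it takes over 70 s, if anything falls off the work surface, if the arm or the gripper's body presses on something with over 40 N, if the wrist force passes 120 N, or if a joint passes its speed limit or range.

### The arm

A 6-joint arm with a two-finger parallel gripper is mounted at the origin on the work surface. World frame = base frame: x ahead of the robot, y to its left, z up, the work surface at z = 0. Lengths are in m, angles in degrees, forces in N, time in s.
With the tool pointing down it reaches from about 0.25 to 0.725 m from the base axis. Payload 9.7 kg.
Tool frame: the origin (TCP) lies at the very end of the fingers, on their centre line; the grasp point (between the pads) lies 19 mm behind it (bot.grip_point_offset is the distance from the TCP to the grasp point, in m); y points along the fingers, x is the direction in which the jaws open and shut, and the axes are right-handed (so a half turn about y gives the same grasp; the last joint's range is limited). The gripper opens to 85 mm and grips with 20 to 120 N. Pads are 22 mm wide; open, the fingers measure 114 mm over their backs; the gripper's body (76 mm by 85 mm) begins 54 mm behind the grasp point. The pads swing forward as they close: fully open they stand 13 mm farther back than shut.
Start: joints at [71.792, 4.979, 10.078, 95.1, 0, 90], TCP at [0.172, 0.522, 0.231] pointing down, gripper open.
Joint ranges: [-179.16, 179.16], [-48.56, 103.87], [-65.8, 70.77], [-126.05, 130.52], [-82.76, 87.17], [-180, 180]. Speed limits (degrees/s): [127.2, 127.2, 147.25, 180, 180, 180].

### API

Orientations are given as [roll, pitch, yaw] about the fixed x, y, z axes, in that order (R = Rz(yaw) Ry(pitch) Rx(roll)).
In Python, from workcell import bot gives the robot as it stands.
- The arm moves only by the shell command python3 -m inch 'ROWS' [FORCE]. ROWS is JSON, a list of rows, each a list of 3 entries, a list of its own where there are three numbers: the shift along the tool's x, y, z in mm, then the turn, a rotation vector about the tool's x, y, z in rad, then the finger opening in mm, from 0 to 85.4. In form: [[[x, y, z], [ax, ay, az], grip], ...]. A call has 1 to 20 rows; each row is the pose to reach, as a shift and turn from the pose measured when the call began, along the tool's axes at that moment; what a row does not reach only later rows make up. A row lasts 1/10 s, in which the tool goes at most 50 mm and 8.59 degrees, less where a joint would pass 70% of its speed; a pose out of reach is approached as far as the arm can. A call with a gripper value outside its range is refused whole. The fingers move at their own pace and stop on an object; FORCE is the grip in N (left out, the last holds). Time passes only in rows, so rows that repeat a pose let the fingers close. It gives the time, the measured TCP pose, the force and the opening at its end, in the units of the state.
- bot.get_obs(): the state, without advancing time (a new reading comes with each control period).
- bot.camera(name): name is "side" or "top" or "wrist"; returns a dict with "frame" (480x640x3 uint8, red, green, blue), "mtx" (3x3 intrinsics, pixels), "k1" (the pictures are not rectified: a ray, as slopes to the right and down, at radius r is drawn at 1 + k1 r^2 times it, then the intrinsics apply), "origin" and "orientation" of the camera in the world. Camera axes: x right, y down, z forward; pixel columns grow to the right and rows downward; lengths in m; the calibration is good to about 2 mm. A picture is of the moment at which its call begins. There is no depth.
- bot.job_done(): hands the job in, once; it reports no verdict.
Trained networks look in a picture, given as the dict that the camera call returned (one of the last four; its "shot" number tells which), for a name from the list of things; names that differ only in an ending like _2 or _b are one class to them, and where a whole thing is asked for, a point or a joint stands for the part that bears it (a point fixed in the world has none). Each returns a list of dicts, best first, with "confidence" (0 to 1); they miss things now and then, are a little off and sometimes report something else, mostly with a low value. They report only what shows in the picture. A call takes as long as a camera call. They do not tell look-alikes from the thing itself.
- bot.search_frame(picture, name): "box" ([left, top, right, bottom] in pixels, round what is visible of it).
- bot.cut_out(picture, name): "region" (480x640 bool, what is visible of it) and "box" ([left, top, right, bottom] in pixels, round what is visible of it).
The state is a dict: "time": time; "q": joint angles; "qd": joint speeds; "joint_efforts": joint torques, N m; "ee_pos": TCP position; "tcp_rot": TCP orientation; "wrist_force": force on the tool from outside, world axes, zero at the start; "torque": the same for the moment, N m; "opening": finger opening in m.
Only numpy, scipy, OpenCV 4.12 (cv2) and the standard library are available. Lean on these libraries where they do the work, as an engineer would, in place of code of your own. Each camera call takes 0.05 s, during which the arm holds its last target. There are 200 camera calls.

## Working session

There is one attempt and no reset: what is moved stays moved. The work goes in short steps, Python scripts to look and compute and a shell command to move; the robot and the scene stay as the last step left them, time stands still between calls to the robot, and variables do not carry over. Pictures are saved under pics/ and viewed, about 8 in all and at most 12, crops included, and the job is handed in when it is done.

```bash
ls; mkdir -p pics
cat > h.py <<'E'
import numpy as np, cv2
from scipy.spatial.transform import Rotation as R
from workcell import bot
def Rc(c):
    o=np.array(c["orientation"],float)
    return o if o.shape==(3,3) else (R.from_euler('xyz',o,degrees=True).as_matrix() if o.size==3 else R.from_quat(o).as_matrix())
def ray(c,u,v):
    K=np.array(c["mtx"]);d=np.array([(u-K[0,2])/K[0,0],(v-K[1,2])/K[1,1]]);s=d.copy()
    for _ in range(20): s=d/(1+c["k1"]*(s@s))
    return Rc(c)@np.array([s[0],s[1],1.])
def atz(c,u,v,z):
    r=ray(c,u,v);o=np.array(c["origin"]);return o+r*(z-o[2])/r[2]
def proj(c,p):
    q=Rc(c).T@(np.array(p)-np.array(c["origin"]));s=q[:2]/q[2];s=s*(1+c["k1"]*(s@s));K=np.array(c["mtx"])
    return s*[K[0,0],K[1,1]]+K[:2,2]
def save(c,n,box=None,f=1):
    im=cv2.cvtColor(c["frame"],cv2.COLOR_RGB2BGR)
    if box: l,t,r,b=box; im=im[t:b,l:r]
    cv2.imwrite("pics/"+n,cv2.resize(im,None,fx=f,fy=f,interpolation=cv2.INTER_CUBIC))
E
python3 - <<'E'
from h import *
np.set_printoptions(precision=3,suppress=True)
a=bot.camera("top");b=bot.camera("side")
for c in(a,b):print(c["origin"],c["orientation"],c["mtx"],c["k1"])
cv2.imwrite("pics/a.png",cv2.cvtColor(np.hstack([a["frame"]]),cv2.COLOR_RGB2BGR));save(b,"b.png")
for c in(a,b):
  for n in["nut_center","blade_fin","sensor_top","tray_floor","blade","new_blade","rotor","sensor","spray","jar"]:
    for d in bot.search_frame(c,n)[:3]:print(n,np.round(d["box"]),round(d["confidence"],2))
print(bot.get_obs())
E
```

```text
pics
[ 0.346 -0.024  1.507] [-174.61     1.142  -88.89 ] [[623.861   0.    306.19 ]
 [  0.    623.861 239.478]
 [  0.      0.      1.   ]] 0.023028017627736597
[ 0.223 -0.959  1.19 ] [-136.746    1.207  -14.363] [[563.51    0.    319.691]
 [  0.    563.51  234.924]
 [  0.      0.      1.   ]] -0.14290013532393106
nut_center [389. 208. 424. 244.] 0.82
blade_fin [391. 183. 447. 243.] 0.97
blade_fin [194. 300. 242. 360.] 0.89
blade_fin [431. 322. 474. 383.] 0.82
sensor_top [346. 188. 381. 208.] 0.87
tray_floor [174. 165. 270. 284.] 0.82
tray_floor [491. 188. 526. 219.] 0.69
blade [392. 181. 447. 240.] 0.97
blade [194. 301. 238. 362.] 0.57
blade [430. 323. 474. 383.] 0.56
new_blade [278. 149. 308. 207.] 0.83
new_blade [491. 186. 524. 221.] 0.67
rotor [383. 183. 443. 244.] 0.85
rotor [347. 186. 376. 210.] 0.63
sensor [345. 186. 381. 210.] 0.74
sensor [492. 186. 526. 221.] 0.15
spray [ 99. 165. 146. 198.] 0.7
jar [119. 245. 154. 275.] 0.64
nut_center [348. 292. 392. 318.] 0.62
blade_fin [355. 313. 421. 338.] 0.94
blade_fin [215. 211. 267. 240.] 0.8
blade_fin [231. 388. 298. 415.] 0.67
sens
[... 274 characters left out ...]
51.] 0.56
new_blade [283. 185. 366. 232.] 0.26
rotor [350. 295. 409. 343.] 0.72
rotor [371. 244. 386. 276.] 0.22
sensor [372. 241. 390. 277.] 0.75
sensor [282. 186. 368. 230.] 0.39
spray [325. 111. 349. 168.] 0.63
spray [347. 294. 392. 317.] 0.36
jar [265. 150. 294. 187.] 0.68
{'time': 1.1, 'q': array([71.792,  4.979, 10.078, 95.1  ,  0.   , 90.002]), 'qd': array([-0.007,  0.052,  0.037, -0.003,  0.053, -0.077]), 'joint_efforts': array([  0.002, -52.011,  46.486,   0.002,  -0.   ,  -0.   ]), 'ee_pos': array([0.172, 0.522, 0.231]), 'tcp_rot': array([-90.  ,   0.  ,  71.79]), 'wrist_force': array([-0.096,  0.09 ,  0.36 ]), 'torque': array([0.035, 0.03 , 0.009]), 'opening': 0.08569941357639795}
```

Run:
```python
import cv2,numpy as np
a=cv2.imread("pics/a.png");b=cv2.imread("pics/b.png")
cv2.imwrite("pics/c1.png",cv2.resize(a[140:400,80:560],None,fx=1.6,fy=1.6))
u=cv2.resize(a[170:260,330:460],(650,450),interpolation=2);cv2.imwrite("pics/c2.png",u)
cv2.imwrite("pics/c3.png",cv2.resize(b[90:430,190:480],None,fx=1.75,fy=1.75,interpolation=2))
```

```text
(no output)
```

View pics/c1.png

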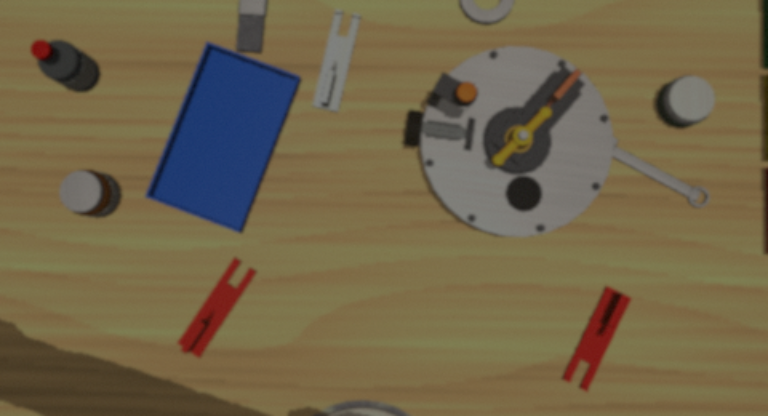

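View pics/c2.png

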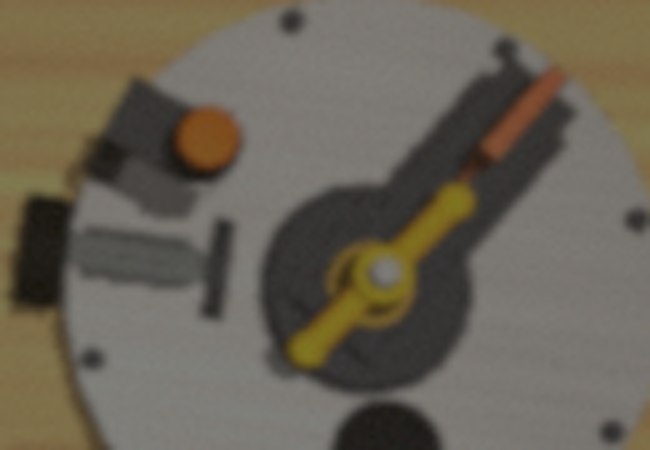

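View pics/c3.png

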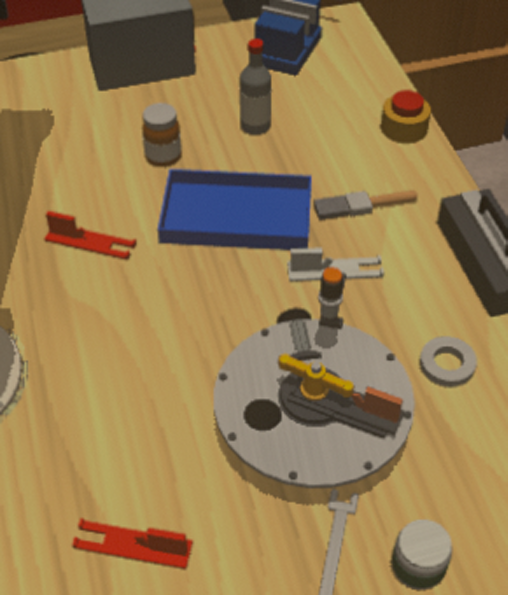

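The picture shows three blade-like parts besides the bright new blade (291,178 in the top view). Two are red decoys at (218,330) and (452,352). The third, at (430,195), has the copper fin and sits under the yellow nut at (406,225), so it is the worn blade. The sensor's orange head is at (371,198) and the tray is at (220,225).

Run:
```python
from h import *
np.set_printoptions(precision=4,suppress=True)
a=bot.camera("top");b=bot.camera("side");w=bot.camera("wrist")
def tri(ua,ub):
    A=[];B=[]
    for c,u in((a,ua),(b,ub)):
        d=ray(c,*u);d/=np.linalg.norm(d);P=np.eye(3)-np.outer(d,d);A.append(P);B.append(P@c["origin"])
    return np.linalg.solve(sum(A),sum(B))
m={}
for k,c in(("a",a),("b",b)):
    h=cv2.cvtColor(c["frame"],cv2.COLOR_RGB2HSV)
    for n in["nut_center","blade_fin","sensor_top","tray_floor"]:
        r=bot.cut_out(c,n)
        d=[x for x in r if x["confidence"]>.5][0]
        reg=d["region"]; v,u=np.nonzero(reg); rect=cv2.minAreaRect(np.c_[u,v].astype(np.float32))
        print(k,n,d["confidence"],np.round(d["box"]),reg.sum(),rect,h[reg].mean(0))
    # yellow ring mask
    f=c["frame"].astype(int)
    box=(380,200,430,250) if k=="a" else(340,285,400,325)
    M=np.zeros(f.shape[:2],bool);M[box[1]:box[3],box[0]:box[2]]=True
    M&=(f[...,0]>f[...,2]*3)&(f[...,1]>f[...,0]*.6)
    v,u=np.nonzero(M);rect=cv2.minAreaRect(np.c_[u,v].astype(np.float32));print(k,"yellow",M.sum(),rect,cv2.boxPoints(rect).tolist());m[k]=rect[0]
print("nut tri",tri(m["a"],m["b"]),"flat",atz(a,*m["a"],.106))
save(w,"w0.png")
print(w["origin"],w["orientation"])
print("sensor",atz(a,371,197.5,.21))
c=np.array(bot.get_obs()["ee_pos"])
```

```text
a nut_center 0.95 [387. 207. 424. 244.] 368 ((405.44000244140625, 224.5800018310547), (13.399998664855957, 49.19999694824219), 36.869895935058594) [ 23.2473 176.4592 112.3207]
a blade_fin 0.92 [193. 300. 242. 360.] 909 ((215.1153564453125, 332.0768737792969), (16.36365509033203, 65.45462036132812), 33.6900634765625) [  2.8504 199.2365 118.681 ]
a sensor_top 0.95 [346. 189. 380. 208.] 502 ((363.37884521484375, 199.41493225097656), (28.71832275390625, 22.615680694580078), 21.037511825561523) [15.6534 76.1514 75.8068]
a tray_floor 0.83 [174. 167. 270. 284.] 6759 ((219.89349365234375, 225.15499877929688), (64.7620620727539, 106.0383529663086), 21.501432418823242) [109.2597 175.6526 108.0873]
a yellow 279 ((405.75006103515625, 224.75003051757812), (12.020814895629883, 48.08325958251953), 45.0) [[384.50006103515625, 237.50003051757812], [418.50006103515625, 203.50003051757812], [427.00006103515625, 212.00003051757812], [393.00006103515625, 246.00003051757812]]
b nut_center 0.78 [350. 293. 389. 316.] 415 ((369.1737060546875, 306.86077880859375), (44.691688537597656, 16.139976501464844), 19.29004669189453) [ 20.3711 208.0699 134.1229]
b blade_fin 0.88 [355. 311. 420. 341.] 880 ((388.9149475097656, 317.12115478515625), (65.11880493164062, 22.687477111816406), 21.037511825561523) [14.6341 93.9398 86.1523]Traceback (most recent call last):
  File "<stdin>", line 14, in <module>
IndexError: list index out of range
```

Run:
```python
from h import *
np.set_printoptions(precision=4,suppress=True)
a=bot.camera("top")
for n,p in dict(n1=(422,210,.112),n2=(391.6,240,.112),stud=(330+385/5,170+271/5,.125),fin1=(330+555/5,170+78/5,.121),fin2=(330+492/5,170+155/5,.121),sens=(330+208/5,170+138/5,.21)).items():print(n,atz(a,*p))
# tray rim corners from c1 pixel/1.6+offset
P=[np.array(p)/1.6+[80,140] for p in[(208,43),(300,77),(241,231),(148,196)]]
T=np.array([atz(a,*p,.034) for p in P]);print(T,T.mean(0));e=T[3]-T[0];print(np.linalg.norm(e),np.degrees(np.arctan2(e[1],e[0])))
```

```text
n1 [ 0.5482 -0.2521  0.112 ]
n2 [ 0.4793 -0.1845  0.112 ]
stud [ 0.5139 -0.2169  0.125 ]
fin1 [ 0.6027 -0.2928  0.121 ]
fin2 [ 0.5674 -0.2648  0.121 ]
sens [ 0.5585 -0.1308  0.21  ]
[[0.6557 0.2432 0.034 ]
 [0.6063 0.1035 0.034 ]
 [0.3749 0.1848 0.034 ]
 [0.4241 0.3245 0.034 ]] [0.5153 0.214  0.034 ]
0.24549166840412565 160.64426807386158
```

```bash
python3 -m inch '[[[-100,-80,-95],[0,0.15,0],85],[[-596,-80,-556],[0,1.65,0],85],[[-596,-80,-556],[0,1.65,0],85],[[-596,-80,-556],[0,1.65,0],85],[[-596,-80,-556],[0,1.65,0],85],[[-596,-80,-556],[0,1.65,0],85],[[-596,-80,-556],[0,1.65,0],85],[[-596,-80,-556],[0,1.65,0],85],[[-596,-80,-556],[0,1.65,0],85],[[-596,-80,-556],[0,1.65,0],85],[[-596,-80,-556],[0,1.65,0],85],[[-596,-80,-556],[0,1.65,0],85],[[-596,-80,-556],[0,1.65,0],85],[[-596,-80,-556],[0,1.65,0],85],[[-596,-80,-556],[0,1.65,0],85],[[-596,-80,-556],[0,1.65,0],85],[[-596,-80,-556],[0,1.65,0],85],[[-596,-80,-556],[0,1.65,0],85],[[-596,-80,-556],[0,1.65,0],85],[[-596,-80,-556],[0,1.65,0],85]]'
python3 -c "
from h import *
print(bot.get_obs()['q'])
c=bot.camera('wrist');print(c['origin'],c['orientation']);save(c,'w1.png')
for n in['nut_center','blade_fin','sensor_top']:
  for d in bot.search_frame(c,n)[:2]:print(n,np.round(d['box']),d['confidence'])
"
```

```text
time: 3.65
ee_pos: [0.5135, -0.2166, 0.3116]
tcp_rot: [-90.0, -0.0, -22.7]
wrist_force: [0.6, -0.1, -0.4]
opening: 0.0852
[-2.28768617e+01  8.80489293e+00  2.34109417e+01  1.04594121e+02
  8.02412627e-03  8.98320875e+01]
[ 0.54536784 -0.14153228  0.45352127] [ 1.61807884e+02 -9.17103332e-03 -2.27529933e+01]
nut_center [269. 180. 375. 232.] 0.93
blade_fin [130. 322. 233. 361.] 0.92
blade_fin [295. 176. 438. 248.] 0.74
sensor_top [313.  40. 360. 125.] 0.96
```

View pics/w1.png

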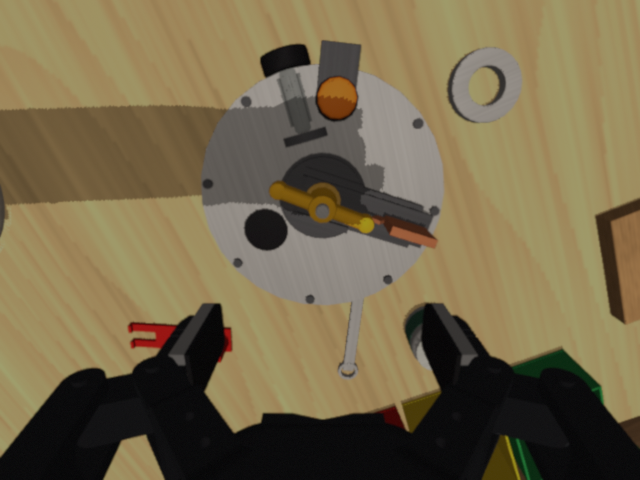

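Run:
```python
from h import *
np.set_printoptions(precision=4,suppress=True)
c=bot.camera("wrist");a=bot.camera("top")
for n,u,z in(("armA",(276,190),.113),("armB",(366,226),.113),("stud",(322,211),.127),("fin_out",(436,240),.12),("fin_in",(388,229),.12),("sensor",(337,98),.21)):print(n,atz(c,*u,z))
f=c["frame"].astype(int);M=np.zeros((480,640),np.uint8);M[170:245,260:380]=1
M&=((f[...,0]>f[...,2]*3)&(f[...,1]>f[...,0]*.62)).astype(np.uint8)
v,u=np.nonzero(M);r=cv2.minAreaRect(np.c_[u,v].astype(np.float32));print(r)
for s in bot.cut_out(c,"blade_fin")[:2]+bot.cut_out(c,"nut_center")[:1]:
  g=s["region"];v,u=np.nonzero(g);print(s["confidence"],s["box"],g.sum(),cv2.minAreaRect(np.c_[u,v].astype(np.float32)))
# triangulate stud wrist/top
A=0;B=0
for k,p in((c,(322,211)),(a,(407,224.2))):
  d=ray(k,*p);d/=np.linalg.norm(d);P=np.eye(3)-np.outer(d,d);A=A+P;B=B+P@k["origin"]
print(np.linalg.solve(A,B))
save(c,"w2.png",(250,150,450,270),4)
```

```text
armA [ 0.4791 -0.1815  0.113 ]
armB [ 0.548  -0.2504  0.113 ]
stud [ 0.5141 -0.2155  0.127 ]
fin_out [ 0.6085 -0.2895  0.12  ]
fin_in [ 0.5672 -0.2596  0.12  ]
sensor [ 0.5605 -0.1303  0.21  ]
((323.4337158203125, 202.96446228027344), (109.26387786865234, 37.997352600097656), 28.217357635498047)
0.78 [294.3, 177.1, 438.4, 249.1] 3228 ((368.2188415527344, 213.0545196533203), (148.47787475585938, 37.564022064208984), 17.002853393554688)
0.77 [126.1, 320.6, 233.5, 360.6] 1070 ((178.64727783203125, 340.45068359375), (105.45549011230469, 33.75856399536133), 5.1021647453308105)
0.75 [269.9, 182.0, 377.3, 232.4] 2034 ((322.0284118652344, 205.0152587890625), (110.61785125732422, 33.99989318847656), 28.217355728149414)
[ 0.5139 -0.2166  0.1239]
```

View pics/w2.png

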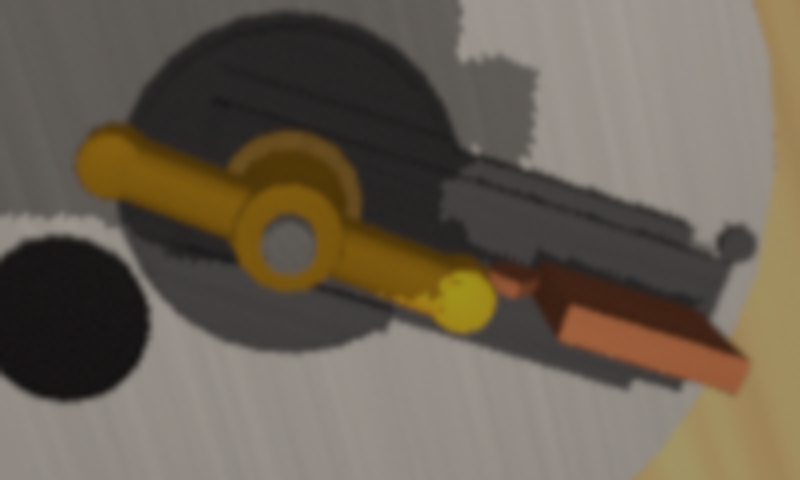

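```bash
python3 -m inch '[[[0,0,0],[0,-0.15,0],60],[[0,0,0],[0,-0.3,0],60],[[0,0,0],[0,-0.45,0],60],[[0,0,0],[0,-0.6,0],60],[[0,5,0],[0,-0.75,0],60],[[0,10,0],[0,-0.9,0],60],[[0,15,0],[0,-1.05,0],60],[[0,20,0],[0,-1.2,0],60],[[0,25,0],[0,-1.35,0],60],[[0,30,0],[0,-1.5,0],60],[[0,35,0],[0,-1.65,0],60],[[0,40,0],[0,-1.8,0],60],[[0,45,0],[0,-1.95,0],60],[[0,50,0],[0,-2.1,0],60],[[0,55,0],[0,-2.25,0],60],[[0,60,0],[0,-2.4,0],60],[[0,60,0],[0,-2.5,0],60],[[0,60,0],[0,-2.6,0],60],[[0,60,0],[0,-2.6,0],60]]'; python3 -c "
from workcell import bot
print(bot.get_obs()['q'])"
```

```text
time: 5.95
ee_pos: [0.5137, -0.217, 0.2515]
tcp_rot: [-90.0, 0.0, 126.3]
wrist_force: [-0.9, 0.6, 0.0]
opening: 0.0599
[-2.29007272e+01  6.54092570e+00  1.40313029e+01  9.74710612e+01
  7.21458088e-04 -5.92396929e+01]
```

```bash
python3 -m inch '[[[0,0,0],[0,-0.15,0],60],[[0,0,0],[0,-0.3,0],60],[[0,0,0],[0,-0.45,0],60],[[0,0,0],[0,-0.6,0],60],[[0,10,0],[0,-0.75,0],60],[[0,20,0],[0,-0.9,0],60],[[0,30,0],[0,-1.05,0],60],[[0,40,0],[0,-1.2,0],60],[[0,50,0],[0,-1.35,0],60],[[0,60,0],[0,-1.5,0],60],[[0,65,0],[0,-1.65,0],60],[[0,70,0],[0,-1.72,0],60],[[0,75,0],[0,-1.72,0],60],[[0,95,0],[0,-1.72,0],60],[[0,115,0],[0,-1.72,0],60],[[0,135,0],[0,-1.72,0],60],[[0,155,0],[0,-1.72,0],60],[[0,165,0],[0,-1.72,0],60],[[0,165,0],[0,-1.72,0],60]]' && python3 -m inch '[[[0,0,0],[0,0,0],20],[[0,0,0],[0,0,0],20],[[0,0,0],[0,0,0],20],[[0,0,0],[0,0,0],20],[[0,0,0],[0,0,0],20]]' 80;  python3 -c "
from workcell import bot
print(bot.get_obs())"
```

```text
time: 7.85
ee_pos: [0.513, -0.2167, 0.0852]
tcp_rot: [-90.1, -0.0, -135.3]
wrist_force: [0.8, -0.4, 0.2]
opening: 0.06
time: 8.35
ee_pos: [0.5136, -0.2168, 0.0866]
tcp_rot: [-90.0, 0.0, -135.3]
wrist_force: [-2.1, 1.0, 6.5]
opening: 0.0276
{'time': 8.35, 'q': array([-2.28952163e+01,  5.62223819e+00, -5.22115877e+00,  7.91510559e+01,
        1.18042958e-02, -1.57631185e+02]), 'qd': array([ 0.03081934,  0.04108556, -0.0075988 ,  0.0308527 ,  0.04794124,
       -0.00621038]), 'joint_efforts': array([-4.66393931e-01, -4.94797325e+01,  4.42222488e+01, -7.01494161e-01,
       -2.54764622e-01, -1.77768554e-02]), 'ee_pos': array([ 0.5136263 , -0.21684997,  0.08663514]), 'tcp_rot': array([-8.99993626e+01,  1.30271093e-02, -1.35264030e+02]), 'wrist_force': array([-2.05102164,  1.00174303,  6.45169028]), 'torque': array([ 0.31180392,  0.25395016, -0.00140884]), 'opening': 0.027583054342535884}
```

```bash
python3 -m inch '[[[0,0,0],[0,0,0],20],[[0,0,0],[0,0,0],20],[[0,0,0],[0,0.1,0],20],[[0,-0.3,0],[0,0.2,0],20],[[0,-0.4,0],[0,0.3,0],20],[[0,-0.5,0],[0,0.4,0],20],[[0,-0.6,0],[0,0.5,0],20]]';  python3 -c "
from workcell import bot
print(bot.get_obs()['torque'],bot.get_obs()['opening'])"
```

```text
time: 9.05
ee_pos: [0.5133, -0.217, 0.0873]
tcp_rot: [-90.0, -0.0, -164.1]
wrist_force: [-3.5, -0.8, 0.6]
opening: 0.0266
[-0.06845028  0.55812414  0.23425066] 0.02663573396474316
```

```bash
python3 -m inch '[[[0,0,0],[0,0.15,0],20],[[0,-0.3,0],[0,0.3,0],20],[[0,-0.5,0],[0,0.45,0],20],[[0,-0.7,0],[0,0.6,0],20],[[0,-0.8,0],[0,0.75,0],20],[[0,-1,0],[0,0.9,0],20],[[0,-1.2,0],[0,1.05,0],20],[[0,-1.3,0],[0,1.2,0],20],[[0,-1.5,0],[0,1.35,0],20],[[0,-1.7,0],[0,1.5,0],20],[[0,-1.8,0],[0,1.65,0],20],[[0,-2,0],[0,1.8,0],20],[[0,-2.2,0],[0,1.95,0],20],[[0,-2.3,0],[0,2.1,0],20],[[0,-2.5,0],[0,2.25,0],20],[[0,-2.7,0],[0,2.4,0],20],[[0,-2.9,0],[0,2.55,0],20],[[0,-3,0],[0,2.7,0],20],[[0,-3.2,0],[0,2.85,0],20],[[0,-3.3,0],[0,3,0],20]]';  python3 -c "
from h import *
print(bot.get_obs()['torque'],bot.get_obs()['q'])
c=bot.camera('top');save(c,'t1.png',(330,170,460,260),5)"
```

```text
time: 11.05
ee_pos: [0.5128, -0.2158, 0.0906]
tcp_rot: [-89.9, 0.0, 23.9]
wrist_force: [-3.3, 6.9, 3.4]
opening: 0.0269
[1.50068593 0.70971126 0.22945563] [-2.28612293e+01  5.54350817e+00 -4.86612698e+00  7.97201991e+01
  7.94064802e-02  4.32392865e+01]
```

View pics/t1.png

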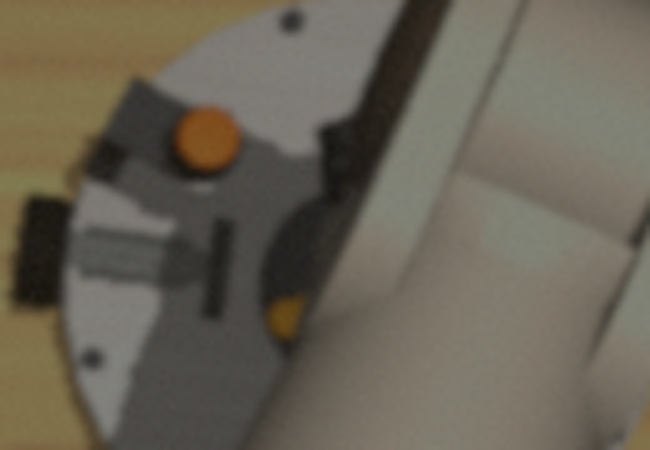

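```bash
python3 -m inch '[[[0,0,0],[0,0,0],60],[[0,0,0],[0,0,0],60],[[0,0,0],[0,0,0],60],[[0,-20,0],[0,0,0],60],[[0,-40,0],[0,0,0],60],[[0,-60,0],[0,0,0],60],[[0,-60,0],[0,-0.15,0],60],[[0,-60,0],[0,-0.3,0],60],[[0,-60,0],[0,-0.45,0],60],[[0,-60,0],[0,-0.6,0],60],[[0,-60,0],[0,-0.75,0],60],[[0,-60,0],[0,-0.9,0],60],[[0,-60,0],[0,-1.05,0],60],[[0,-60,0],[0,-1.2,0],60],[[0,-60,0],[0,-1.35,0],60],[[0,-60,0],[0,-1.5,0],60],[[0,-60,0],[0,-1.57,0],60]]'
python3 -m inch '[[[0,0,0],[0,-0.15,0],60],[[0,0,0],[0,-0.3,0],60],[[0,0,0],[0,-0.45,0],60],[[0,0,0],[0,-0.6,0],60],[[0,0,0],[0,-0.75,0],60],[[0,0,0],[0,-0.9,0],60],[[0,0,0],[0,-1.05,0],60],[[0,0,0],[0,-1.2,0],60],[[0,0,0],[0,-1.35,0],60],[[0,0,0],[0,-1.5,0],60],[[0,0,0],[0,-1.57,0],60]]';  python3 -c "
from h import *
print(bot.get_obs()['q'])
c=bot.camera('wrist');save(c,'w3.png')"
```

```text
time: 12.8
ee_pos: [0.5131, -0.2162, 0.1508]
tcp_rot: [-90.0, -0.1, 113.6]
wrist_force: [-0.2, 0.1, -0.2]
opening: 0.0601
time: 13.9
ee_pos: [0.5132, -0.2164, 0.1509]
tcp_rot: [-90.1, -0.0, -156.1]
wrist_force: [0.1, -0.2, -1.0]
opening: 0.0601
[-2.28952521e+01  5.11438067e+00  1.32528067e+00  8.62846871e+01
  5.78380374e-02 -1.36830828e+02]
```

View pics/w3.png

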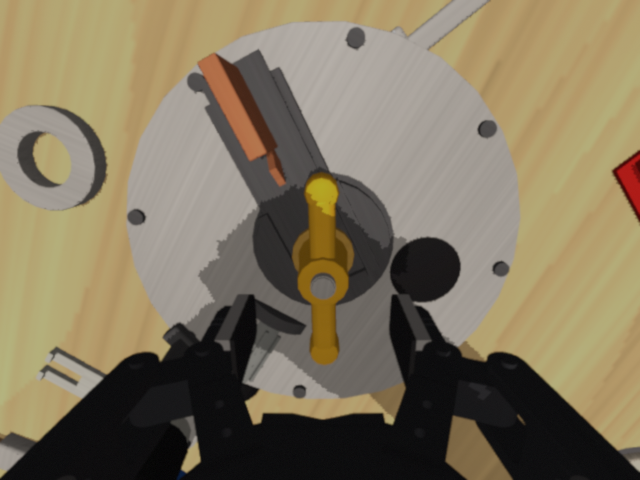

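```bash
python3 -m inch '[[[0,20,0],[0,0,0],60],[[0,40,0],[0,0,0],60],[[0,60,0],[0,0,0],60],[[0,60,0],[0,0,0],60],[[0,60,0],[0,0,0],20],[[0,60,0],[0,0,0],20],[[0,60,0],[0,0,0],20],[[0,60,0],[0,0,0],20],[[0,60,0],[0,0,0],20],[[0,60,0],[0,0,0],20],[[0,60,0],[0,0,0],20]]' 80
python3 -m inch '[[[0,0,0],[0,0.15,0],20],[[0,-0.3,0],[0,0.3,0],20],[[0,-0.5,0],[0,0.45,0],20],[[0,-0.7,0],[0,0.6,0],20],[[0,-0.8,0],[0,0.75,0],20],[[0,-1,0],[0,0.9,0],20],[[0,-1.2,0],[0,1.05,0],20],[[0,-1.3,0],[0,1.2,0],20],[[0,-1.5,0],[0,1.35,0],20],[[0,-1.7,0],[0,1.5,0],20],[[0,-1.8,0],[0,1.65,0],20],[[0,-2,0],[0,1.8,0],20],[[0,-2.2,0],[0,1.95,0],20],[[0,-2.3,0],[0,2.1,0],20],[[0,-2.5,0],[0,2.25,0],20],[[0,-2.7,0],[0,2.4,0],20],[[0,-2.9,0],[0,2.55,0],20],[[0,-3,0],[0,2.7,0],20],[[0,-3.2,0],[0,2.85,0],20],[[0,-3.3,0],[0,3,0],20]]';  python3 -c "
from h import *
print(bot.get_obs()['torque'],bot.get_obs()['q'])"
```

```text
time: 15.05
ee_pos: [0.5134, -0.2168, 0.0927]
tcp_rot: [-90.0, 0.0, -156.0]
wrist_force: [-2.5, -0.1, 5.6]
opening: 0.0269
time: 17.05
ee_pos: [0.5128, -0.2159, 0.0962]
tcp_rot: [-89.9, -0.0, 31.9]
wrist_force: [-3.3, 4.7, -1.7]
opening: 0.0269
[1.00694993 0.7539116  0.23590635] [-22.87837725   5.40578797  -4.39587408  80.27000997   0.08458846
  35.25724131]
```

```bash
python3 -m inch '[[[0,-0.2,0],[0,0.14,0],20],[[0,-0.3,0],[0,0.28,0],20],[[0,-0.3,0],[0,0.28,0],20],[[0,-0.3,0],[0,0.28,0],60],[[0,-0.3,0],[0,0.28,0],60],[[0,-0.3,0],[0,0.28,0],60],[[0,-20,0],[0,0.28,0],60],[[0,-50,0],[0,0.28,0],60],[[0,-85,0],[0,0.18,0],60],[[0,-100,0],[0,0.04,0],60],[[0,-100,0],[0,-0.1,0],60],[[0,-100,0],[0,-0.24,0],60],[[0,-100,0],[0,-0.33,0],60],[[0,-100,0],[0,-0.33,0],60]]'
python3 - <<'E'
from h import *
np.set_printoptions(precision=4,suppress=True)
c=bot.camera("wrist");save(c,"w4.png");o=bot.get_obs();print(o["tcp_rot"],o["q"])
for n in("nut_center","blade_fin"):
 for s in bot.cut_out(c,n)[:2]:print(n,s["confidence"],s["box"])
f=cv2.cvtColor(c["frame"],cv2.COLOR_RGB2HSV)
E
```

```text
time: 18.45
ee_pos: [0.513, -0.2162, 0.1966]
tcp_rot: [-90.0, -0.1, 50.9]
wrist_force: [-0.3, 0.2, -0.5]
opening: 0.06
[-89.9462  -0.0709  50.7033] [-22.8937   5.3318   6.5996  91.2994   0.0833  16.403 ]
nut_center 0.6 [273.7, 175.7, 381.7, 314.2]
blade_fin 0.97 [0.0, 0.0, 73.1, 147.3]
blade_fin 0.74 [296.0, 193.5, 344.5, 394.1]
```

View pics/w4.png

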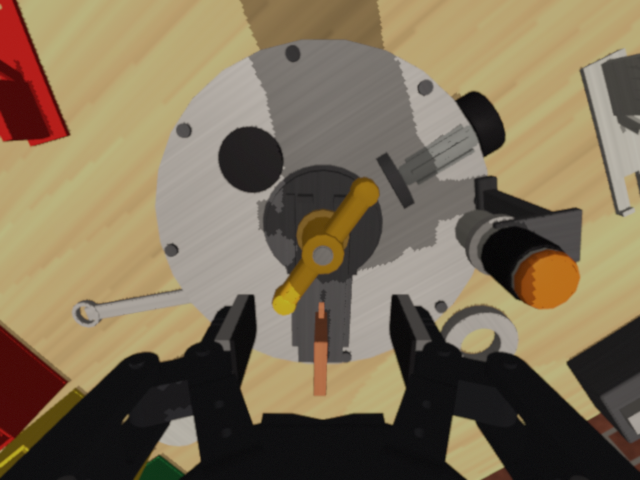

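Run:
```python
from h import *
np.set_printoptions(precision=4,suppress=True)
c=bot.camera("wrist");f=c["frame"].astype(int)
M=(f[...,0]>f[...,2]*1.45)&(f[...,0]>120);M[:,:305]=0;M[:,340:]=0;M[:335]=0;M[400:]=0
for r in range(336,400,4):
  u=np.nonzero(M[r])[0]; print(r,(u.min(),u.max()) if len(u) else None,end=' ')
p1=atz(c,320.8,345,.121);p2=atz(c,320.3,395,.121);print(p1,p2,np.degrees(np.arctan2(*(p2-p1)[1::-1])),np.linalg.norm(p2-p1))
print("proj nut",proj(c,(.514,-.216,.129)))
```

```text
336 None 340 None 344 (np.int64(315), np.int64(327)) 348 (np.int64(315), np.int64(327)) 352 (np.int64(315), np.int64(327)) 356 (np.int64(315), np.int64(327)) 360 (np.int64(315), np.int64(327)) 364 (np.int64(305), np.int64(339)) 368 (np.int64(305), np.int64(339)) 372 (np.int64(305), np.int64(339)) 376 (np.int64(305), np.int64(339)) 380 (np.int64(305), np.int64(339)) 384 (np.int64(305), np.int64(339)) 388 (np.int64(305), np.int64(339)) 392 (np.int64(305), np.int64(339)) 396 (np.int64(305), np.int64(339)) [ 0.5702 -0.263   0.121 ] [ 0.6055 -0.2925  0.121 ] -39.9742827576647 0.046018124913021645
proj nut [321.5111 255.6605]
```

```bash
python3 -m inch '[[[0,0,-40],[0,0,0],60],[[0,0,-80],[0,0,0],60],[[0,0,-97],[0,0,0],60],[[0,20,-97],[0,0,0],60],[[0,50,-97],[0,0,0],60],[[0,80,-97],[0,0,0],50],[[0,100,-97],[0,0,0],50],[[0,113,-97],[0,0,0],50],[[0,113,-97],[0,0,0],50],[[0,113,-97],[0,0,0],5],[[0,113,-97],[0,0,0],5],[[0,113,-97],[0,0,0],5],[[0,113,-97],[0,0,0],5],[[0,113,-97],[0,0,0],5],[[0,113,-97],[0,0,0],5],[[0,113,-97],[0,0,0],5],[[0,113,-97],[0,0,0],5]]' 60; python3 -c "
from workcell import bot
print(bot.get_obs()['torque'],bot.get_obs()['q'])"
```

```text
time: 20.35
ee_pos: [0.5886, -0.2779, 0.0848]
tcp_rot: [-90.1, -0.1, 50.7]
wrist_force: [0.5, -0.4, 6.0]
opening: 0.0095
[-0.20448275  0.07811681  0.02477421] [-2.53021780e+01  1.83209492e+01  9.40921461e+00  8.09991490e+01
  6.93093825e-02  1.40360731e+01]
```

```bash
python3 -m inch '[[[0,0,-3],[0,0,0],5],[[0,0,-7],[0,0,0],5],[[0,0,-11],[0,0,0],5],[[0,0,-15],[0,0,0],5],[[0,0,-19],[0,0,0],5],[[0,0,-23],[0,0,0],5],[[0,0,-27],[0,0,0],5],[[0,0,-31],[0,0,0],5]]' 80; python3 -c "
from h import *
print(bot.get_obs()['torque'])
c=bot.camera('wrist');save(c,'w5.png')"
```

```text
time: 21.15
ee_pos: [0.6128, -0.2977, 0.0849]
tcp_rot: [-90.1, -0.1, 50.7]
wrist_force: [-1.9, 1.7, 3.8]
opening: 0.009
[ 0.43426293  0.59510917 -0.02020862]
```

View pics/w5.png

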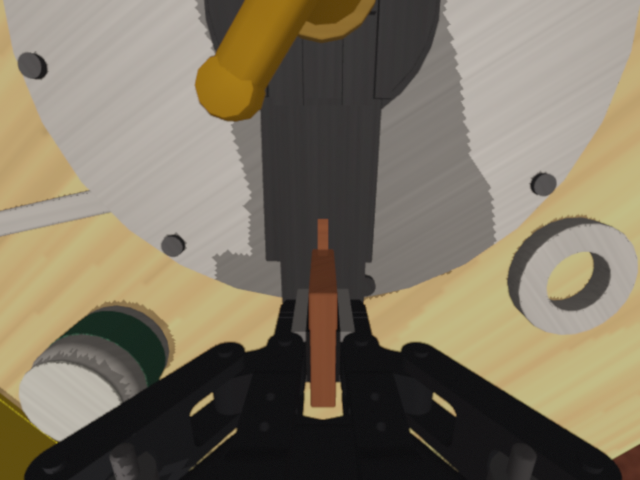

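```bash
python3 -m inch '[[[0,0,-4],[0,0,0],5],[[0,0,-8],[0,0,0],5],[[0,0,-12],[0,0,0],5],[[0,0,-16],[0,0,0],5],[[0,0,-20],[0,0,0],5],[[0,0,-24],[0,0,0],5],[[0,0,-28],[0,0,0],5],[[0,0,-28],[0,0,0],5],[[0,-4,-28],[0,0,0],5],[[0,-10,-28],[0,0,0],5],[[0,-25,-28],[0,0,0],5],[[0,-45,-28],[0,0,0],5],[[0,-70,-28],[0,0,0],5],[[0,-95,-28],[0,0,0],5],[[0,-120,-15],[0,0,0],5],[[0,-145,0],[0,0,0],5],[[0,-170,15],[0,0,0],5],[[0,-185,30],[0,0,0],5],[[0,-185,30],[0,0,0],5]]' 80
python3 - <<'E'
from h import *
np.set_printoptions(precision=4,suppress=True)
o=bot.get_obs();print(o["q"],o["wrist_force"],o["tcp_rot"])
X=R.from_euler('xyz',o["tcp_rot"],degrees=True).as_matrix()
print((X.T@(np.array([.561,.198,.27])-o["ee_pos"]))*1000)
E
```

```text
time: 23.1
ee_pos: [0.5892, -0.2784, 0.2748]
tcp_rot: [-90.4, -0.2, 50.7]
wrist_force: [0.8, 0.2, -2.2]
opening: 0.0093
[-25.3268  21.0473  34.0657 102.5603   0.0759  13.9879] [ 0.7565  0.2071 -2.1965] [-90.4262  -0.1844  50.6863]
[350.7361   3.5467 323.6709]
```

```bash
python3 -m inch '[[[10,0,9],[0,0,0],5],[[30,0,28],[0,-0.03,0],5],[[58,0,54],[0,-0.06,0],5],[[87,0,80],[0,-0.09,0],5],[[116,0,107],[0,-0.12,0],5],[[145,0,134],[0,-0.15,0],5],[[174,0,160],[0,-0.18,0],5],[[203,0,187],[0,-0.21,0],5],[[232,0,214],[0,-0.24,0],5],[[261,0,241],[0,-0.27,0],5],[[290,0,268],[0,-0.3,0],5],[[319,0,295],[0,-0.33,0],5],[[340,0,314],[0,-0.35,0],5],[[351,0,324],[0,-0.35,0],5],[[351,0,324],[0,-0.35,0],5],[[351,0,324],[0,-0.35,0],5]]' 80
python3 - <<'E'
from h import *
np.set_printoptions(precision=4,suppress=True)
o=bot.get_obs();print(o["ee_pos"],o["tcp_rot"],o["q"],o["opening"])
c=bot.camera('wrist');save(c,'w6.png')
print([proj(c,p) for p in[(.5153,.214,.005)]])
E
```

```text
time: 24.7
ee_pos: [0.5608, 0.1982, 0.2731]
tcp_rot: [-90.4, 0.0, 70.7]
wrist_force: [-0.2, 0.5, -2.9]
opening: 0.0089
[0.5608 0.1982 0.2731] [-90.4415   0.0169  70.7365] [ 19.6029  12.2725  22.9885 100.3827  -0.2902  38.8654] 0.008874984447995874
[array([321.3712, 150.3799])]
```

View pics/w6.png

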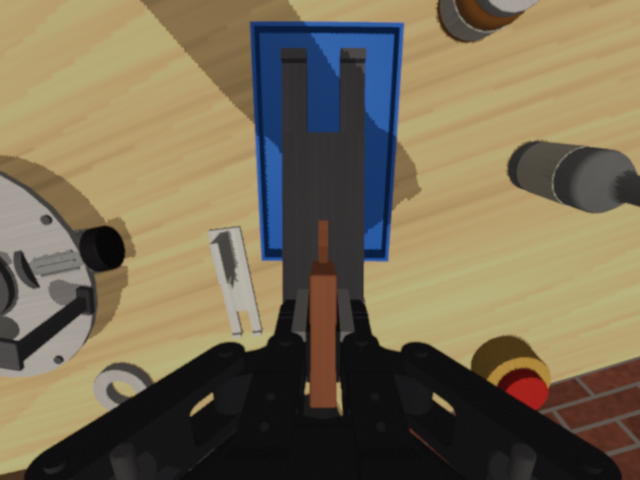

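```bash
python3 -m inch '[[[4,25,0],[0,0,0],5],[[4,55,0],[0,0,0],5],[[4,90,0],[0,0,0],5],[[4,125,0],[0,0,0],5],[[4,160,0],[0,0,0],5],[[4,190,0],[0,0,0],5],[[4,210,0],[0,0,0],5],[[4,225,0],[0,0,0],5],[[4,235,0],[0,0,0],5],[[4,242,0],[0,0,0],5],[[4,246,0],[0,0,0],5],[[4,249,0],[0,0,0],5],[[4,250,0],[0,0,0],5],[[4,250,0],[0,0,0],5]]' 80
python3 -m inch '[[[0,1,0],[0,0,0],5],[[0,1,0],[0,0,0],5]]' 80
```

```text
time: 26.15
ee_pos: [0.5663, 0.2003, 0.0255]
tcp_rot: [-90.7, -0.1, 70.6]
wrist_force: [5.1, -2.8, 5.6]
opening: 0.0092
time: 26.35
ee_pos: [0.5669, 0.2, 0.0256]
tcp_rot: [-90.7, -0.2, 70.6]
wrist_force: [1.2, -0.6, 4.8]
opening: 0.009
```

Run:
```python
from h import *
c=bot.camera('wrist');s=bot.camera('side')
w=cv2.cvtColor(c["frame"],cv2.COLOR_RGB2BGR);b=cv2.cvtColor(s["frame"],cv2.COLOR_RGB2BGR)
cv2.imwrite("pics/p1.png",np.hstack([cv2.resize(w,(400,300)),cv2.resize(b[165:255,260:380],(400,300),interpolation=2)]))
```

```text
(no output)
```

View pics/p1.png

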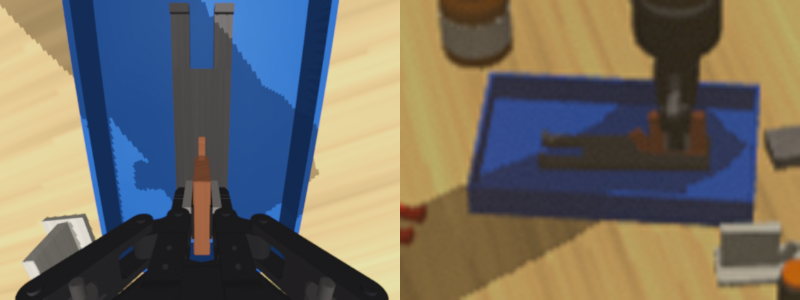

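```bash
python3 -m inch '[[[0,1,0],[0,0,0],5],[[0,2,0],[0,0,0],5],[[0,3,0],[0,0,0],5],[[0,4,0],[0,0,0],5],[[0,5,0],[0,0,0],5],[[0,5,0],[0,0,0],5]]' 20
```

```text
time: 27.05
ee_pos: [0.568, 0.1999, 0.0209]
tcp_rot: [-90.9, -0.2, 70.6]
wrist_force: [3.0, -2.4, 5.3]
opening: 0.009
```

```bash
python3 -m inch '[[[0,1,0],[0,0,0],5],[[0,2,0],[0,0,0],5],[[0,2,0],[0,0,0],5]]' 20
```

```text
time: 27.35
ee_pos: [0.5685, 0.1998, 0.0193]
tcp_rot: [-90.9, -0.2, 70.5]
wrist_force: [1.5, -0.7, 6.4]
opening: 0.009
```

Near floor level now (expected TCP ≈ 0.020). I'll open gently and retreat.

```bash
python3 -m inch '[[[0,0,0],[0,0,0],14],[[0,0,0],[0,0,0],18],[[0,0,0],[0,0,0],25],[[0,0,0],[0,0,0],30],[[0,0,0],[0,0,0],30],[[0,-5,0],[0,0,0],30],[[0,-15,0],[0,0,0],30],[[0,-35,0],[0,0,0],30],[[0,-65,0],[0,0,0],30],[[0,-100,0],[0,0,0],30],[[0,-140,0],[0,0,0],30],[[0,-180,0],[0,0,0],30],[[0,-220,0],[0,0,0],30],[[0,-220,0],[0,0,0],30]]' 20
python3 - <<'E'
from h import *
c=bot.camera('wrist');s=bot.camera('side');a=bot.camera('top')
g=lambda k:cv2.cvtColor(k["frame"],cv2.COLOR_RGB2BGR)
cv2.imwrite("pics/p2.png",np.vstack([np.hstack([cv2.resize(g(c),(400,300)),cv2.resize(g(s)[165:255,260:380],(400,300),interpolation=2)]),cv2.resize(g(a)[140:290,80:480],(800,300),interpolation=2)]))
E
```

```text
time: 28.75
ee_pos: [0.566, 0.2007, 0.2467]
tcp_rot: [-91.4, -0.6, 70.6]
wrist_force: [-0.3, -0.1, -0.5]
opening: 0.0299
```

View pics/p2.png

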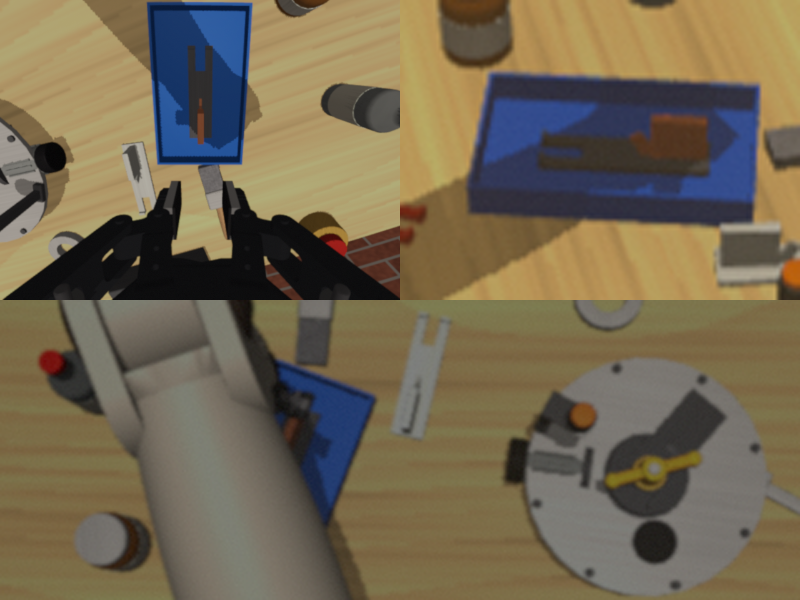

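```bash
python3 -c "
from workcell import bot
print(bot.job_done())"
```

```text
the job is handed in; nothing more can be done
None
```

The worn blade is out and lying flat in the blue tray, and I handed the job in at about 29 s of the 70 s.

- **Nut:** I turned it clockwise in two grips on the boss, about 389° in all by the tool angles. The last top view shows the arms about 30° past one full turn, which agrees. The blade stayed in its seat meanwhile.
- **Blade:** I drew it about 58 mm straight out by the fin, and the sideways force read about 2.5 N part-way. I then lifted it over the sensor and carried it to the tray.
- **One thing off plan:** when I lowered the blade, it touched about 5 mm higher than I expected, probably because its inner end had drooped in the grip. I eased the grip to 20 N and pressed it down until it was level with the tray floor, then let go.
- **Last checks:** the pictures showed the blade flat inside the tray and the gripper clear of everything. The sensor and the new blade looked undisturbed. The arm hid part of the top view, so I did not check every other item on the bench one by one.

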